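# Sort shaker spacer rods with a gauge tray

### The job

Sort the three hexagonal steel spacer rods of the shaker with the gauge tray: slide the two short ones along the lane, through the gauge slot and right into the compartment behind it, and slide the long one, which the slot will not let pass, along the lane to the side bay and then sideways until it is wholly in the bay. Keep the rods lying on the tray, sliding them rather than lifting them over its walls, and leave the other things on the bench where they are.

Things in the scene. Friction and masses are not known exactly. Their poses are not given: they have to be found in the camera images.
- tray: Gauge tray fixed to the bench: white floor 4 mm thick, grey walls 8 mm thick, tops 22 mm above the bench. Origin at bench level, at the middle of the gauge slot on the lane side of the gauge wall; x points across the lane away from the robot, y along the lane from the rods to and through the slot, z up. Tray mm in all entries: the lane is x -57 to 57, y -340 to 0.
- slot (a point): Middle of the gauge slot on the floor, tray (0, 0, 4) mm. The gauge wall closes the lane's end at y 0 to 10; the slot through it is open above, x -38 to 38 (76 wide), its lane-side corners bevelled by 6 mm (mouth 88 wide).
- short_bin (a point): Middle of the floor of the short-rod compartment behind the gauge wall, tray (0, 55, 4) mm. The compartment is x -57 to 57, y 10 to 100, open above.
- bay (a point): Middle of the floor of the long-rod bay, tray (-118, -36, 4) mm. The bay is x -179 to -57, y -72 to 0, walled on three sides and open to the lane just before the gauge wall. Opposite it the lane's far wall (x 57 to 65) has a gap, y -74 to -6, with floor on to x 95: there a finger can stand behind the long rod's end and push it along its axis (-x) into the bay.
- rod_a: Short hexagonal steel rod, 60 mm long, 16 mm across the flats, about 0.1 kg, lying across the lane on a flat. The three rods lie one behind the other in the lane, at tray y about -110, -185 and -260 mm, in any order. Origin at its middle, on its axis, 12 mm above the bench; x axis along its length. At the start within 0.1 rad of the tray's x direction and 5 mm of the lane's centre line.
- rod_b: The long hexagonal steel rod, 100 mm long, 16 mm across the flats, about 0.17 kg, lying across the lane. Origin at its middle, on its axis, 12 mm above the bench; x axis along its length. At the start within 0.1 rad of the tray's x direction and 5 mm of the lane's centre line.
- rod_c: The other short rod, like rod_a, 60 mm long. Origin at its middle, on its axis, 12 mm above the bench; x axis along its length. At the start within 0.1 rad of the tray's x direction and 5 mm of the lane's centre line.
- dish: Bystander: closed clear petri dish, 90 mm across, 15 mm high, on the bench between bay and lane. Origin under its centre.
- bung: Bystander: black rubber bung, 36 mm across, 30 mm high, on the bench by the bay. Origin under its centre.
- marker: Bystander: marker pen, 130 mm long, 16 mm thick, lying beyond the tray. Origin at its underside, near its middle.
- beaker_a: Bystander: glass beaker, 70 mm across, 90 mm high, to the left. Origin under its centre.
- beaker_b: Bystander: glass beaker, 60 mm across, 75 mm high, to the left. Origin under its centre.
- bottle: Bystander: white reagent bottle with red cap, 72 mm across, 170 mm high, to the right. Origin under its centre.
- spatula: Bystander: flat steel lab spatula, 180 mm long, 14 mm wide, lying beyond the tray. Origin at its underside, near its middle.
Things that resemble listed ones, but are neither listed nor needed, are in the scene too. Leave any pink or yellow look-alike of the rod_b alone. What is shaped like the rod_c but red is not meant.

How it is judged (in metres and radians):
At the end, for the whole second after the job is handed in: At rest on the tray floor: both short rods behind the gauge wall, middles at least 17 mm past the slot's lane side (wholly through); the long rod in the side bay, its outer end at most 5 mm short of wholly inside (middle at tray x below -102 mm) (y of rod_a in the frame of tray between 0.017 and 0.1 m and x of rod_a in the frame of tray between -0.057 and 0.057 m and height (world z) of each of rod_a, rod_c, rod_b below 0.018 m and linear speed of each of rod_a, rod_c, rod_b below 0.01 m/s and y of rod_c in the frame of tray between 0.017 and 0.1 m and x of rod_c in the frame of tray between -0.057 and 0.057 m and x of rod_b in the frame of tray between -0.18 and -0.102 m and y of rod_b in the frame of tray between -0.072 and 0 m); the robot touches nothing.
It fails at once if a rod is lifted (its middle more than 18 mm above where it lies) (height (world z) of any of rod_a, rod_b, rod_c above 0.03 m).
It fails at once if a bystander is moved by more than 20 mm (distance of any of dish, bung, marker, beaker_a, beaker_b, bottle, spatula from where it was at the start of the episode above 0.02 m).
It also fails if it takes over 67 s, if anything falls off the work surface, if the arm or the gripper's body presses on something with over 40 N, if the wrist force passes 120 N, or if a joint passes its speed limit or range.

### The arm

A 6-joint arm with a two-finger parallel gripper is mounted at the origin on the work surface. World frame = base frame: x ahead of the robot, y to its left, z up, the work surface at z = 0. Lengths are in mm, angles in rad, forces in N, time in s.
With the tool pointing down it reaches from about 250 to 800 mm from the base axis. Payload 8.5 kg.
Tool frame: the origin (TCP) lies between the finger pads; the fingertips stand 19 mm ahead of it and the grasp point (between the pads) is the TCP (env.tips_ahead is the distance from the TCP to the fingertips, in mm); z points along the fingers, y is the line along which they close (so a half turn about z gives the same grasp; the last joint's range is limited). The gripper opens to 85 mm and grips with 20 to 120 N. Pads are 22 mm wide; open, the fingers measure 114 mm over their backs; the gripper's body (76 mm by 85 mm) begins 54 mm behind the grasp point. The pads swing forward as they close: fully open they stand 13 mm farther back than shut.
Start: joints at [-1.244, 0.238, -0.013, 1.319, 0, 1.571], TCP at [168.517, -497.175, 250.276] pointing down, gripper open.
Joint ranges: [-2.66, 2.66], [-1.03, 1.9], [-1.14, 1.46], [-1.82, 2.27], [-1.45, 1.34], [-3.14, 3.14]. Speed limits (rad/s): [2.22, 2.22, 2.79, 3.14, 3.14, 3.14].

### API

Orientations are given as a unit quaternion [w, x, y, z].
In Python, from bench import env gives the robot as it stands. The module is installed in compiled form; this text tells all that it offers.
- The arm moves only by the shell command python3 -m crank 'ROWS' [FORCE]. ROWS is JSON, one flat list of numbers, 7 for each row, row after row: the shift along the tool's x, y, z in m, then the turn, a rotation vector about the tool's x, y, z in rad, then the opening in per cent of the stroke, from 0 (shut) to 100 (fully open). In form: [x, y, z, wx, wy, wz, claw, x, y, z, wx, wy, wz, claw, ...]. A call has 1 to 8 rows; each row is the pose to reach, as a shift and turn from the pose commanded when the call began, along the tool's axes at that moment; what a row does not reach only later rows make up. A row lasts 1/12 s, in which the tool goes at most 41.7 mm and 7.16 degrees, less where a joint would pass 70% of its speed; a pose out of reach is approached as far as the arm can. A call with a gripper value outside its range is refused whole. The fingers move at their own pace and stop on an object; FORCE is the grip in N (left out, the last holds). Time passes only in rows, so rows that repeat a pose let the fingers close. It gives the time, the measured TCP pose, the force, the opening and the grip force at its end, in the units of the state.
- env.sense(): the state, without advancing time (a new reading comes with each control period).
- env.read_camera(name): name is "side" or "top"; returns the picture (400x640x3 uint8, red, green, blue); there is no depth.
- env.get_calibration(name): a dict with "mtx" (3x3 intrinsics, pixels), "eye" and "rotation" of the camera in the world. Camera axes: x right, y down, z forward; pixel columns grow to the right and rows downward; lengths in mm; the calibration is good to about 2 mm. A picture is of the moment at which its call begins. get_calibration takes no time and is no camera call.
- env.close_job(): hands the job in; it is judged then, once.
The state is a dict: "time_s": time; "joint_positions": joint angles; "qvel": joint speeds; "tau": joint torques, N m; "tool_pos": TCP position; "ee_rot": TCP orientation; "force": force on the tool from outside, world axes, zero at the start; "ft_torque": the same for the moment, N m; "width": opening from 0.0 (shut) to 1.0 (fully open); "gripper_force": force on a finger pad.
Only numpy, scipy, OpenCV 4.12 (cv2) and the standard library are available. Lean on these libraries where they do the work, as an engineer would, in place of code of your own. Each camera call takes 0.05 s, during which the arm holds its last target. There are 200 camera calls.

## Working session

There is one attempt and no reset: what is moved stays moved. The work goes in short steps, Python scripts to look and compute and a shell command to move; the robot and the scene stay as the last step left them, time stands still between calls to the robot, and variables do not carry over. Pictures are saved under pics/ and viewed, at most 10 in all, crops included, and the job is handed in when it is done.

```bash
mkdir -p pics
python3 - <<'E'
from bench import env
import cv2
for n in("top","side"):
    c=env.get_calibration(n);print(n,c)
    cv2.imwrite(f"pics/{n}0.png",env.read_camera(n)[:,:,::-1])
s=env.sense();print(s)
E
```

```text
top {'mtx': array([[472.3492034 ,   0.        , 316.96110745],
       [  0.        , 472.3492034 , 209.10361725],
       [  0.        ,   0.        ,   1.        ]]), 'eye': array([ 278.95972386,  -24.39381196, 1351.57667314]), 'rotation': array([ 0.07562684, -0.6807052 ,  0.7246317 , -0.07635388])}
side {'mtx': array([[506.39313281,   0.        , 312.06364046],
       [  0.        , 506.39313281, 201.19640523],
       [  0.        ,   0.        ,   1.        ]]), 'eye': array([  244.65512304, -1118.45817475,   896.42985898]), 'rotation': array([-0.43500846,  0.88831977, -0.12795244,  0.07268979])}
{'time_s': 0.1, 'joint_positions': array([-1.24399711e+00,  2.38718518e-01, -1.41658012e-02,  1.31919095e+00,
        2.71376234e-06,  1.57079026e+00]), 'qvel': array([ 0.0001248 , -0.00132802,  0.00373313,  0.00095551, -0.00091317,
        0.00062919]), 'tau': array([ 1.41529881e-04, -5.39720786e+01,  3.46998990e+01,  1.34900777e-02,
       -1.35217900e-05,  2.71623023e-06]), 'tool_pos': array([ 168.42236949, -496.88839681,  249.7446982 ]), 'ee_rot': array([-6.31173914e-04,  9.86679265e-01,  1.62676422e-01, -1.02684186e-04]), 'force': array([ 0.40606865, -0.27318992,  0.46566615]), 'ft_torque': array([-0.00968895, -0.0056927 , -0.00775904]), 'gripper_force': 0.0, 'width': 0.9944399633885151}
```

View pics/top0.png

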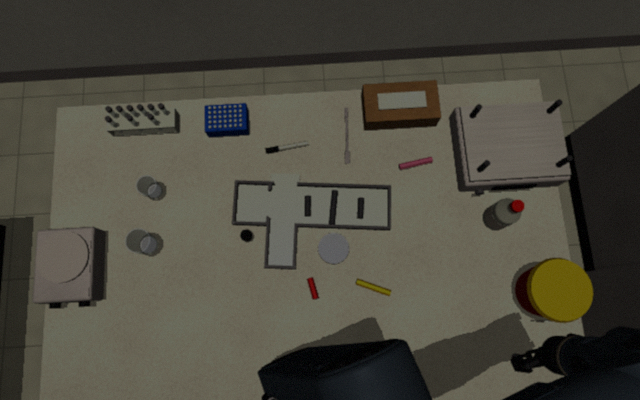

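View pics/side0.png

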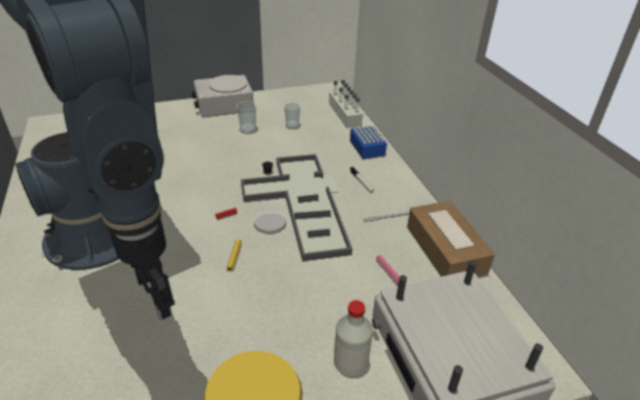

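```bash
cat > h.py <<'E'
import numpy as np, cv2
from scipy.spatial.transform import Rotation as R
from bench import env
def rot(q): return R.from_quat(q,scalar_first=True).as_matrix()
def proj(n,P):
    c=env.get_calibration(n); p=(np.atleast_2d(P)-c["eye"])@rot(c["rotation"]); p=p@c["mtx"].T
    return p[:,:2]/p[:,2:]
def back(n,uv,z):
    c=env.get_calibration(n); uv=np.atleast_2d(uv).astype(float)
    d=np.c_[uv,np.ones(len(uv))]@np.linalg.inv(c["mtx"]).T@rot(c["rotation"]).T
    return c["eye"]+d*((z-c["eye"][2])/d[:,2])[:,None]
def tri(a,b): # top px, side px -> point
    A=[];B=[]
    for n,uv in(("top",a),("side",b)):
        c=env.get_calibration(n); d=rot(c["rotation"])@np.linalg.inv(c["mtx"])@[*uv,1]; d/=np.linalg.norm(d)
        M=np.eye(3)-np.outer(d,d); A.append(M);B.append(M@c["eye"])
    return np.linalg.lstsq(np.vstack(A),np.hstack(B),rcond=None)[0]
E
python3 - <<'E'
from h import *
s=env.sense(); print(proj("top",s["tool_pos"]),proj("side",s["tool_pos"]))
im=cv2.imread("pics/top0.png")[165:275,225:400]
a=cv2.resize(im,None,fx=4.5,fy=4.5,interpolation=cv2.INTER_CUBIC)
a=np.clip(a*1.6,0,255).astype(np.uint8)
for i in range(0,175,25):cv2.putText(a,str(225+i),(int(i*4.5),10),0,.35,(0,0,255));cv2.line(a,(int(i*4.5),12),(int(i*4.5),18),(0,0,255))
for i in range(10,110,20):cv2.putText(a,str(165+i),(0,int(i*4.5)),0,.35,(0,0,255))
cv2.imwrite("pics/c1.png",a)
im=cv2.imread("pics/side0.png")[150:265,235:360]
a=cv2.resize(im,None,fx=5,fy=5,interpolation=cv2.INTER_CUBIC)
for i in range(0,125,25):cv2.putText(a,str(235+i),(int(i*5),10),0,.35,(0,0,255))
for i in range(10,115,20):cv2.putText(a,str(150+i),(0,int(i*5)),0,.35,(0,0,255))
cv2.imwrite("pics/c2.png",a)
E
```

```text
[[533.65987745 349.51190765]] [[153.32677156 296.02957245]]
```

View pics/c1.png

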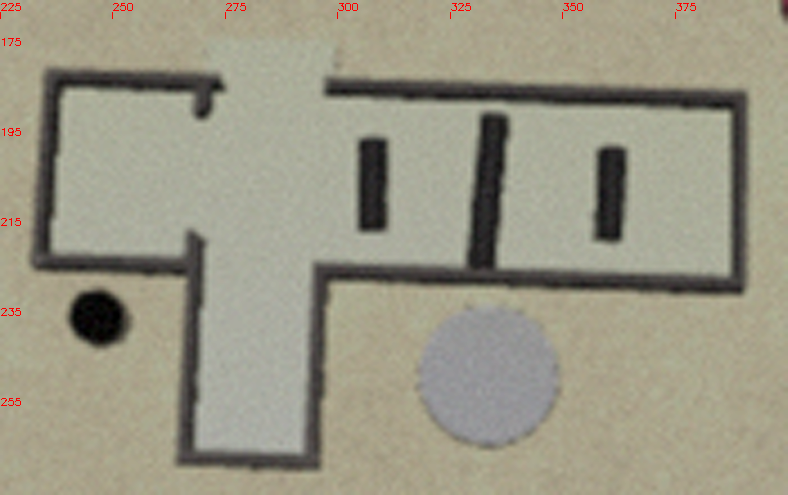

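View pics/c2.png

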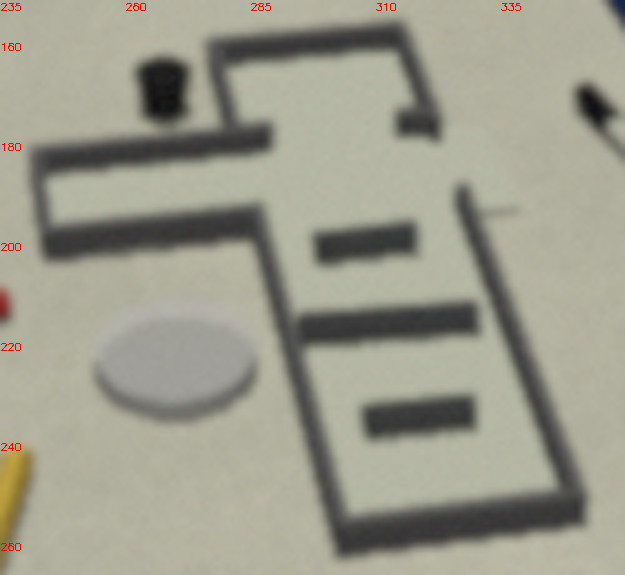

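```bash
cat >> h.py <<'E'
from scipy.optimize import least_squares
def T(p,t): # tray mm xy -> world xy
    x0,y0,a=p; t=np.atleast_2d(t); return np.c_[x0+t[:,0]*np.cos(a)-t[:,1]*np.sin(a), y0+t[:,0]*np.sin(a)+t[:,1]*np.cos(a)]
def Tinv(p,w):
    x0,y0,a=p; w=np.atleast_2d(w)[:,:2]-[x0,y0]; return np.c_[w[:,0]*np.cos(a)+w[:,1]*np.sin(a), -w[:,0]*np.sin(a)+w[:,1]*np.cos(a)]
E
python3 - <<'E'
from h import *
f=lambda l:(np.array(l)+.5)/4.5-.5+[225,165]
g=lambda l:(np.array(l)+.5)/5-.5+[235,150]
t=np.array([[65,108],[-65,108],[65,-348],[-65,-348],[-187,9],[-187,-80]])
ct=f([[46,68],[33,268],[747,92],[745,292],[177,464],[320,468]])
cs=g([[403,22],[208,38],[583,488],[338,520+8],[33,150],[40,230]])
wt=back("top",ct,22); ws=back("side",cs,22)
for n,w in(("top",wt),("side",ws)):
    print(n); r=least_squares(lambda p:(T(p,t)-w[:,:2]).ravel(),[400,100,0],x_scale=[1,1,.01],loss='soft_l1')
    print(r.x.round(3)); print((T(r.x,t)-w[:,:2]).round(1).tolist()); 
    if n=="top":p=r.x
rods=f([[373,138],[373,231],[495,114],[482,268],[612,147],[608,241]])
rs=g([[316,240],[415,230],[297,322],[478,312],[363,412],[474,403]])
for a,n in((rods,"top"),(rs,"side")):
    print(n); print(back(n,a,20)[:,:2].round(0).tolist(),Tinv(p,back(n,a,20)).round(0).tolist())
print("heights rod",[tri((rods[i]+rods[i+1])/2,(rs[i]+rs[i+1])/2).round(0).tolist() for i in(0,2,4)], "wall",tri(ct[2],cs[2]).round(0),tri(ct[1],cs[1]).round(0))
np.save("tray.npy",p); print(env.sense()["joint_positions"])
E
```

```text
top
[ 5.96105e+02  9.79360e+01 -9.60000e-02]
[[-1.4, -0.1], [0.8, 0.8], [-0.1, -1.4], [1.1, -2.7], [-0.1, 0.7], [-0.5, 1.0]]
side
[ 5.99359e+02  9.71900e+01 -9.90000e-02]
[[4.0, 2.3], [-0.2, 0.5], [0.9, -7.4], [-1.0, -0.5], [-1.8, 6.1], [0.2, -3.4]]
top
[[613.0, -10.0], [552.0, -6.0], [624.0, -90.0], [523.0, -74.0], [597.0, -163.0], [536.0, -156.0]] [[27.0, -106.0], [-34.0, -108.0], [45.0, -184.0], [-56.0, -178.0], [26.0, -260.0], [-36.0, -258.0]]
side
[[555.0, -9.0], [613.0, -16.0], [525.0, -78.0], [624.0, -97.0], [539.0, -160.0], [597.0, -169.0]] [[-30.0, -111.0], [27.0, -111.0], [-54.0, -182.0], [46.0, -191.0], [-32.0, -262.0], [27.0, -265.0]]
heights rod [[584.0, -8.0, 17.0], [575.0, -82.0, 16.0], [568.0, -160.0, 16.0]] wall [ 627. -253.   26.] [543. 211.  22.]
[-1.24399711e+00  2.38718518e-01 -1.41658012e-02  1.31919095e+00
  2.71376234e-06  1.57079026e+00]
```

```bash
cat >> h.py <<'E'
P=np.load("tray.npy") if __import__("os").path.exists("tray.npy") else None
def go(tx,ty,z):
    s=env.sense(); M=rot(s["ee_rot"]); w=T(P,[tx,ty])[0]
    d=np.array([*w,z])-s["tool_pos"]; a=P[2]
    Rt=np.array([[np.cos(a),np.sin(a),0],[np.sin(a),-np.cos(a),0],[0,0,-1]])
    print(f"to tray {tx,ty,z}: shift m",(M.T@d/1000).round(4),"turn",R.from_matrix(M.T@Rt).as_rotvec().round(3))
def where():
    s=env.sense(); print("t",round(s["time_s"],2),"tray",Tinv(P,s["tool_pos"]).round(1),"z",round(s["tool_pos"][2],1),"F",s["force"].round(1),"w",round(s["width"],3),"gf",round(s["gripper_force"],1))
E
python3 - <<'E'
from h import *
p=np.load("tray.npy"); p[0]=597; np.save("tray.npy",p)
E
python3 -c "
from h import *
print(env.tips_ahead); go(-4,-109,150); go(-4,-109,80)"
```

```text
19.0
to tray (-4, -109, 150): shift m [ 0.5485 -0.3279  0.1002] turn [-0.001  0.     0.423]
to tray (-4, -109, 80): shift m [ 0.5485 -0.3278  0.1702] turn [-0.001  0.     0.423]
```

```bash
python3 -m crank '[0.02,-0.012,0,0,0,0,47,0.055,-0.033,0,0,0,0,47,0.09,-0.054,0,0,0,0,47,0.125,-0.075,0,0,0,0,47,0.16,-0.096,0,0,0,0,47,0.195,-0.117,0,0,0,0,47,0.23,-0.138,0,0,0,0,47,0.265,-0.158,0,0,0,0,47]' 20
python3 -c "
from h import *
where();go(-4,-109,80)"
```

```text
time_s: 0.77
tool_pos: [369.4, -260.6, 250.2]
ee_rot: [-0.0, 0.987, 0.163, -0.0]
force: [1.1, -0.4, -0.3]
width: 0.467
gripper_force: 0.0
t 0.77 tray [[-192.3 -378.6]] z 250.2 F [ 1.1 -0.4 -0.3] w 0.467 gf 0.0
to tray (-4, -109, 80): shift m [ 0.2822 -0.1688  0.1703] turn [-0.     0.     0.422]
```

```bash
python3 -m crank '[0.036,-0.021,0,0,0,0.05,47,0.072,-0.043,0.01,0,0,0.11,47,0.108,-0.065,0.02,0,0,0.17,47,0.144,-0.086,0.03,0,0,0.23,47,0.18,-0.108,0.04,0,0,0.29,47,0.216,-0.129,0.05,0,0,0.35,47,0.252,-0.151,0.06,0,0,0.4,47,0.281,-0.168,0.07,0,0,0.422,47]' 20
python3 -m crank '[0,0,0,0,0,0,47]' 20 >/dev/null
python3 -c "
from h import *
where();go(-4,-109,75)"
```

```text
time_s: 1.43
tool_pos: [579.2, -29.6, 180.5]
ee_rot: [-0.008, 1.0, -0.028, 0.0]
force: [0.4, -0.2, -0.8]
width: 0.469
gripper_force: 0.0
t 1.52 tray [[  -3.7 -129.5]] z 177.9 F [-1.7 -0.3 -0.7] w 0.47 gf 0.0
to tray (-4, -109, 75): shift m [ 0.0006 -0.0188  0.1032] turn [-0.017  0.002  0.036]
```

```bash
python3 -m crank '[0,0,0,0,0,0,47,0,0,0,0,0,0,47]' 20 >/dev/null
python3 -c "
from h import *
where();go(-4,-109,75)"
```

```text
t 1.68 tray [[  -6.8 -133.1]] z 180.6 F [-0.4 -0.6 -0.1] w 0.472 gf 0.0
to tray (-4, -109, 75): shift m [ 0.0038 -0.0225  0.1059] turn [-0.015  0.002  0.031]
```

```bash
python3 -m crank '[0.002,-0.012,0.03,-0.008,0.001,0.016,47,0.004,-0.0225,0.06,-0.015,0.002,0.031,47,0.004,-0.0225,0.09,-0.015,0.002,0.031,47,0.004,-0.0225,0.106,-0.015,0.002,0.031,47,0.004,-0.0225,0.106,-0.015,0.002,0.031,47,0.004,-0.0225,0.106,-0.015,0.002,0.031,47]' 20
python3 - <<'E'
from h import *
where();go(-4,-109,29)
a=env.read_camera("side")[130:270,225:365,::-1];b=env.read_camera("top")[150:290,230:370,::-1]
cv2.imwrite("pics/d1.png",cv2.resize(np.hstack([a,b]),None,fx=2.8,fy=2.8,interpolation=2))
E
```

```text
time_s: 2.18
tool_pos: [581.5, -32.2, 75.8]
ee_rot: [-0.009, 0.999, -0.031, 0.0]
force: [-0.0, -0.0, 1.1]
width: 0.473
gripper_force: 0.0
t 2.18 tray [[  -3. -131.]] z 75.8 F [-0.  -0.   1.1] w 0.473 gf 0.0
to tray (-4, -109, 29): shift m [-0.0002 -0.0213  0.0472] turn [-0.017 -0.     0.033]
```

View pics/d1.png

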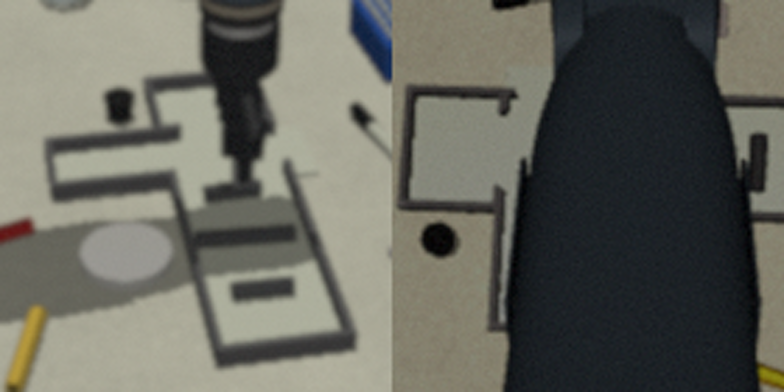

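The picture shows the gripper above the tray with its tip near the first short rod at side crop (240,180), but y and yaw didn't follow; checking the joints.

```bash
python3 -c "
from h import *
s=env.sense();print(s['joint_positions'].round(3),s['qvel'].round(3),s['tool_pos']);print(rot(s['ee_rot']).round(3));go(-4,-109,75)"
```

```text
[-0.063  0.442 -0.175  0.95   0.017  3.141] [ 0.004 -0.004  0.008 -0.003  0.001 -0.001] [583.02326381 -31.98285451  77.28093395]
[[ 0.998 -0.062  0.005]
 [-0.062 -0.998  0.017]
 [ 0.004 -0.017 -1.   ]]
to tray (-4, -109, 75): shift m [-0.0018 -0.0217  0.0026] turn [-0.017 -0.003  0.033]
```

```bash
sed -i 's/Rt=np.array.*/Rt=np.array([[-np.cos(a),-np.sin(a),0],[-np.sin(a),np.cos(a),0],[0,0,-1]])/' h.py
for i in 1 2 3; do python3 -m crank '[0,0,0,0,0,-0.12,47,0,0,0,0,0,-0.24,47,0,0,0,0,0,-0.36,47,0,0,0,0,0,-0.48,47,0,0,0,0,0,-0.6,47,0,0,0,0,0,-0.72,47,0,0,0,0,0,-0.84,47,0,0,0,0,0,-0.96,47]' 20 | head -2; done
python3 -m crank '[0,0,0,0,0,-0.11,47,0,0,0,0,0,-0.22,47,0,0,0,0,0,-0.22,47,0,0,0,0,0,-0.22,47]' 20
python3 -c "
from h import *
where();go(-4,-109,75);print(env.sense()['joint_positions'].round(3))"
```

```text
time_s: 2.95
tool_pos: [583.3, -31.7, 77.5]
time_s: 3.62
tool_pos: [583.3, -31.7, 77.5]
time_s: 4.28
tool_pos: [583.3, -31.6, 77.5]
time_s: 4.62
tool_pos: [583.1, -31.6, 76.9]
ee_rot: [0.002, 0.053, 0.999, 0.009]
force: [-0.2, -0.3, 0.8]
width: 0.473
gripper_force: 0.0
t 4.62 tray [[  -1.5 -130.2]] z 76.9 F [-0.2 -0.3  0.8] w 0.473 gf 0.0
to tray (-4, -109, 75): shift m [0.0028 0.0212 0.0023] turn [ 0.017  0.003 -0.011]
[-0.063  0.442 -0.175  0.95   0.017  0.044]
```

```bash
python3 -m crank '[0.0015,0.011,0,0.008,0.001,-0.006,47,0.003,0.021,0.002,0.017,0.003,-0.011,47,0.003,0.021,0.002,0.017,0.003,-0.011,47,0.003,0.021,0.002,0.017,0.003,-0.011,47]' 20 >/dev/null
python3 -c "
from h import *
where();go(-4,-109,29)
a=env.read_camera('side')[140:240,250:350,::-1];cv2.imwrite('pics/d2.png',cv2.resize(a,None,fx=5,fy=5,interpolation=2))"
```

```text
t 4.95 tray [[  -5.3 -107.9]] z 73.7 F [ 0.6 -1.6  0.5] w 0.469 gf 0.0
to tray (-4, -109, 29): shift m [-0.0014 -0.0011  0.0447] turn [ 0.    -0.003  0.004]
```

View pics/d2.png

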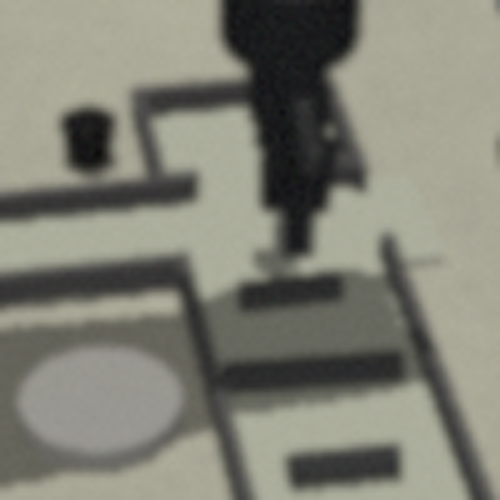

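The gripper stands centred over the near short rod (crop 290,290), long rod at (310,370) clear of it. Descending and closing.

```bash
python3 -m crank '[0,0,0.02,0,0,0,47,0,0,0.04,0,0,0,47,0,0,0.0445,0,0,0,47,0,0,0.0445,0,0,0,47]' 20 | grep -E "tool_pos|force"
python3 -m crank '[0,0,0,0,0,0,30,0,0,0,0,0,0,22,0,0,0,0,0,0,15,0,0,0,0,0,0,10,0,0,0,0,0,0,10,0,0,0,0,0,0,10]' 20
python3 -c "
from h import *
where();go(0,-40,27)"
```

```text
tool_pos: [580.2, -10.2, 27.9]
force: [-0.1, -1.2, -0.2]
gripper_force: 0.0
time_s: 5.83
tool_pos: [582.1, -10.2, 30.2]
ee_rot: [-0.0, 0.046, 0.999, 0.0]
force: [-1.3, 0.2, 6.6]
width: 0.199
gripper_force: 20.3
t 5.83 tray [[  -4.5 -109. ]] z 30.2 F [-1.3  0.2  6.6] w 0.199 gf 20.3
to tray (0, -40, 27): shift m [-0.0048  0.069   0.0033] turn [ 0.    -0.001  0.004]
```

```bash
python3 -m crank '[0,0.01,0,0,0,0,10,-0.002,0.025,0,0,0,0,10,-0.004,0.04,0,0,0,0,10,-0.0045,0.055,0,0,0,0,10,-0.0045,0.07,0,0,0,0,10,-0.0045,0.08,0,0,0,0,10,-0.0045,0.08,0,0,0,0,10]' 20|grep force
python3 -c "
from h import *
where();go(0,64,29)
a=env.read_camera('side')[140:240,250:350,::-1];cv2.imwrite('pics/d3.png',cv2.resize(a,None,fx=5,fy=5,interpolation=2))"
```

```text
force: [-0.6, 3.2, 6.2]
gripper_force: 20.2
t 6.42 tray [[ -0.2 -27.2]] z 30.3 F [-0.6  3.2  6.2] w 0.195 gf 20.2
to tray (0, 64, 29): shift m [-0.0007  0.0912  0.0014] turn [ 0.001 -0.     0.005]
```

View pics/d3.png

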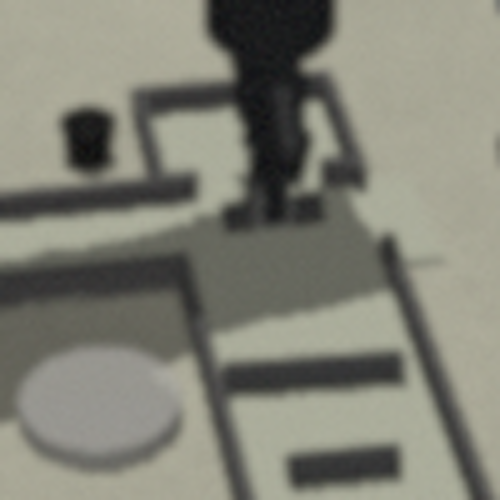

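The rod is held and slides along with the fingers, just before the slot (crop x 222–325; slot post at 325). Checking lateral fit numerically.

```bash
python3 -c "
from h import *
f=lambda x,y,z:((proj('side',[*T(P,[x,y])[0],z])[0]-[250,140])*5).round(0)
for a in((-38,0,22),(38,0,22),(-38,0,4),(38,0,4),(-30,-27,20),(30,-27,20),(-30,-27,12),(30,-27,12)):print(a,f(*a))
print(Tinv(P,back('side',[[250+222/5,140+212/5],[250+325/5,140+202/5]],16)))"
```

```text
(-38, 0, 22) [196. 177.]
(38, 0, 22) [319. 165.]
(-38, 0, 4) [196. 201.]
(38, 0, 4) [318. 189.]
(-30, -27, 20) [216. 204.]
(30, -27, 20) [315. 194.]
(-30, -27, 12) [217. 215.]
(30, -27, 12) [315. 205.]
[[-27.20644558 -30.16490013]
 [ 35.50999802 -30.71198725]]
```

```bash
python3 -m crank '[0.001,0.01,0,0,0,0,10,0.001,0.022,0,0,0,0,10,0.001,0.034,0,0,0,0,10,0.001,0.046,0,0,0,0,10,0.001,0.058,0,0,0,0,10,0.001,0.07,0,0,0,0,10,0.001,0.082,0,0,0,0,10,0.001,0.09,0,0,0,0,10]' 20|grep force
python3 -m crank '[0,0,0,0,0,0,10,0,0,0,0,0,0,10]' 20|grep force
python3 -c "
from h import *
where();go(0,64,29)"
```

```text
force: [0.4, -4.9, 6.6]
gripper_force: 20.3
force: [0.6, 2.5, 4.7]
gripper_force: 20.2
t 7.3 tray [[-1.7 62.3]] z 30.3 F [0.6 2.5 4.7] w 0.2 gf 20.2
to tray (0, 64, 29): shift m [-0.0017  0.0017  0.0013] turn [ 0.002 -0.001  0.005]
```

```bash
python3 -m crank '[0,0,0,0,0,0,26,0,0,0,0,0,0,32,0,0,0,0,0,0,32,0,0,-0.02,0,0,0,32,0,0,-0.05,0,0,0,40,0,-0.03,-0.05,0,0,0,47,0,-0.06,-0.05,0,0,0,47,0,-0.09,-0.05,0,0,0,47]' 20|grep force
python3 -c "
from h import *
where();go(-5,-182,75);go(-5,-182,29)"
```

```text
force: [0.3, -0.2, -0.5]
gripper_force: 0.0
t 7.97 tray [[ -1.8 -29.8]] z 79.7 F [ 0.3 -0.2 -0.5] w 0.468 gf 0.0
to tray (-5, -182, 75): shift m [ 0.0039 -0.1522  0.0046] turn [ 0.    -0.002  0.005]
to tray (-5, -182, 29): shift m [ 0.0038 -0.1522  0.0506] turn [ 0.    -0.002  0.005]
```

```bash
python3 -m crank '[0.001,-0.03,0,0,0,0.02,47,0.002,-0.065,0,0,0,0.05,47,0.004,-0.1,0,0,0,0.06,47,0.004,-0.135,0,0,0,0.06,47,0.004,-0.154,0,0,0,0.06,47,0.004,-0.154,0.01,0,0,0.06,47,0.004,-0.154,0.01,0,0,0.06,47]' 20|grep force
python3 -c "
from h import *
where();go(-5,-182,29)
a=env.read_camera('side')[140:240,250:350,::-1];b=env.read_camera('top')[160:260,220:320,::-1];cv2.imwrite('pics/d4.png',cv2.resize(np.hstack([a,b]),None,fx=4,fy=4,interpolation=2))"
```

```text
force: [-0.1, 0.4, -1.0]
gripper_force: 0.0
t 8.55 tray [[  -6.3 -184.1]] z 67.7 F [-0.1  0.4 -1. ] w 0.469 gf 0.0
to tray (-5, -182, 29): shift m [-0.0013  0.0022  0.0387] turn [ 0.    -0.004 -0.059]
```

View pics/d4.png

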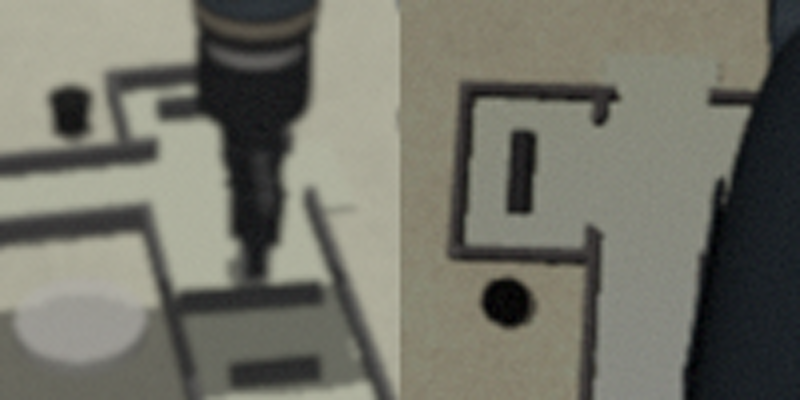

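The first short rod lies mid-compartment (right panel 520,170); the gripper is over the long rod (left panel 250,295). Grip it.

```bash
python3 -m crank '[-0.001,0.002,0.02,0,0,0,47,-0.001,0.002,0.038,0,0,0,47,-0.001,0.002,0.038,0,0,0,36,-0.001,0.002,0.038,0,0,0,28,-0.001,0.002,0.038,0,0,0,20,-0.001,0.002,0.038,0,0,0,12,-0.001,0.002,0.038,0,0,0,10,-0.001,0.002,0.038,0,0,0,10]' 20
python3 -c "
from h import *
where();go(0,-36,29)"
```

```text
time_s: 9.32
tool_pos: [575.9, -81.8, 32.0]
ee_rot: [-0.001, 0.076, 0.997, 0.0]
force: [0.2, 1.9, 0.8]
width: 0.187
gripper_force: 17.7
t 9.32 tray [[  -3.9 -180.9]] z 32.0 F [0.2 1.9 0.8] w 0.187 gf 17.7
to tray (0, -36, 29): shift m [0.0043 0.1449 0.0031] turn [ 0.    -0.001 -0.056]
```

```bash
python3 -m crank '[0,0,0,0,0,0,30,0,0,0.002,0,0,0,30,0,0,0.003,0,0,0,22,0,0,0.003,0,0,0,14,0,0,0.003,0,0,0,10,0,0,0.003,0,0,0,10]' 20
python3 -c "
from h import *
where();go(0,-100,29);go(0,-36,29)"
```

```text
time_s: 9.82
tool_pos: [575.5, -82.0, 28.3]
ee_rot: [-0.001, 0.076, 0.997, 0.0]
force: [0.1, 0.4, 1.9]
width: 0.198
gripper_force: 19.6
t 9.82 tray [[  -4.2 -181.1]] z 28.3 F [0.1 0.4 1.9] w 0.198 gf 19.6
to tray (0, -100, 29): shift m [ 0.0004  0.0813 -0.0007] turn [ 0.    -0.002 -0.056]
to tray (0, -36, 29): shift m [ 0.004   0.1452 -0.0007] turn [ 0.    -0.002 -0.056]
```

```bash
python3 -m crank '[-0.001,0.01,0,0,0,-0.01,10,-0.001,0.03,0,0,0,-0.03,10,-0.001,0.05,0,0,0,-0.05,10,0,0.07,0,0,0,-0.056,10,0.001,0.09,0,0,0,-0.056,10,0.002,0.11,0,0,0,-0.056,10,0.003,0.13,0,0,0,-0.056,10,0.004,0.144,0,0,0,-0.056,10]' 20|grep force
python3 -m crank '[0,0,0,0,0,0,10,0,0,0,0,0,0,10]' 20|grep force
python3 -c "
from h import *
where();go(-118,-36,29)
a=env.read_camera('side')[140:240,240:340,::-1];cv2.imwrite('pics/d5.png',cv2.resize(a,None,fx=5,fy=5,interpolation=2))"
```

```text
force: [0.1, -2.2, 2.7]
gripper_force: 19.8
force: [0.0, 1.6, 2.1]
gripper_force: 19.7
t 10.65 tray [[ -0.2 -36. ]] z 28.3 F [0.  1.6 2.1] w 0.197 gf 19.7
to tray (-118, -36, 29): shift m [ 0.1178  0.0002 -0.0005] turn [ 0.001 -0.002  0.002]
```

View pics/d5.png

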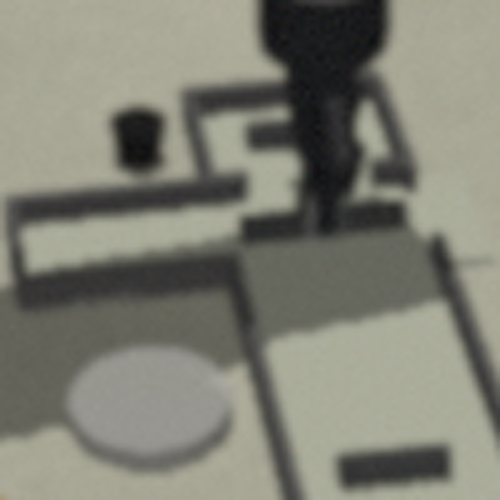

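The long rod (crop 245–405, y 220) is held square before the bay; sliding it in.

```bash
python3 -m crank '[0.008,0,0,0,0,0,10,0.024,0,0,0,0,0,10,0.04,0,0,0,0,0,10,0.056,0,0,0,0,0,10,0.072,0,0,0,0,0,10,0.088,0,0,0,0,0,10,0.104,0,0,0,0,0,10,0.119,0,0,0,0,0,10]' 20|grep force
python3 -m crank '[0,0,0,0,0,0,10,0,0,0,0,0,0,20,0,0,0,0,0,0,30,0,0,0,0,0,0,30,0,0,-0.02,0,0,0,30,0,0,-0.05,0,0,0,40,0,0,-0.05,0,0,0,47]' 20|grep force
python3 -c "
from h import *
where();go(-4,-120,79);go(-4,-259,65)"
```

```text
force: [1.1, 0.1, -1.8]
gripper_force: 19.8
force: [1.2, 0.6, -0.2]
gripper_force: 0.0
t 11.95 tray [[-116.2  -36.6]] z 82.3 F [ 1.2  0.6 -0.2] w 0.472 gf 0.0
to tray (-4, -120, 79): shift m [-0.1122 -0.0833  0.0035] turn [ 0.002  0.003 -0.001]
to tray (-4, -259, 65): shift m [-0.1122 -0.2223  0.0173] turn [ 0.002  0.003 -0.001]
```

```bash
python3 -m crank '[-0.012,-0.024,0,0,0,0,47,-0.029,-0.057,0,0,0,0,47,-0.046,-0.09,0,0,0,0.01,47,-0.063,-0.124,0,0,0,0.02,47,-0.08,-0.157,0,0,0,0.03,47,-0.097,-0.19,0,0,0,0.03,47,-0.112,-0.222,0,0,0,0.03,47,-0.112,-0.222,0.01,0,0,0.03,47]' 20|grep force
python3 -m crank '[0,0,0,0,0,0,47,0,0,0,0,0,0,47]' 20|grep force
python3 -c "
from h import *
where();go(-4,-259,28)
a=env.read_camera('side')[140:260,240:360,::-1];b=env.read_camera('top')[160:280,220:340,::-1];cv2.imwrite('pics/d6.png',cv2.resize(np.hstack([a,b]),None,fx=3.3,fy=3.3,interpolation=2))"
```

```text
force: [-0.0, 0.8, 0.5]
gripper_force: 0.0
force: [-0.6, 0.0, -0.1]
gripper_force: 0.0
t 12.78 tray [[  -7.8 -259.3]] z 67.2 F [-0.6  0.  -0.1] w 0.472 gf 0.0
to tray (-4, -259, 28): shift m [-0.004   0.0004  0.0392] turn [ 0.001 -0.005 -0.031]
```

View pics/d6.png

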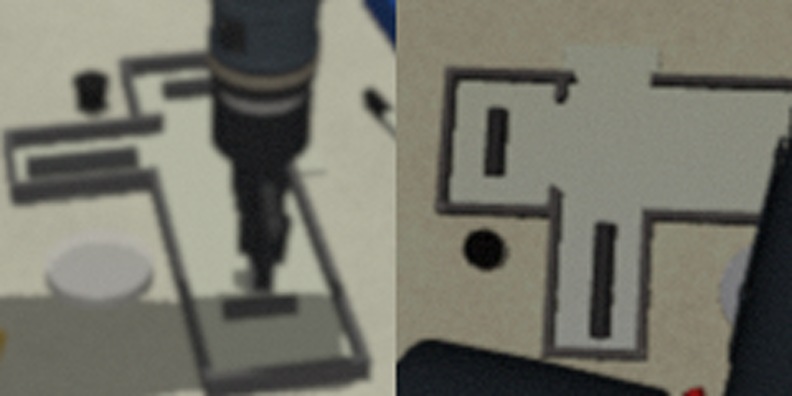

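The long rod lies wholly in the bay (right panel 602,222–338), the first short in the compartment (495,140), and the gripper is over the last short rod (left 260,305).

```bash
python3 -m crank '[-0.004,0,0.02,0,0,0,47,-0.004,0,0.039,0,0,0,47,-0.004,0,0.039,0,0,0,36,-0.004,0,0.039,0,0,0,28,-0.004,0,0.039,0,0,0,20,-0.004,0,0.039,0,0,0,12,-0.004,0,0.039,0,0,0,10,-0.004,0,0.039,0,0,0,10]' 20
python3 -c "
from h import *
where();go(-1,-40,28)"
```

```text
time_s: 13.55
tool_pos: [569.4, -159.8, 30.0]
ee_rot: [-0.001, 0.063, 0.998, 0.0]
force: [0.4, -0.0, 0.5]
width: 0.199
gripper_force: 19.8
t 13.55 tray [[  -2.9 -259.2]] z 30.0 F [ 0.4 -0.   0.5] w 0.199 gf 19.8
to tray (-1, -40, 28): shift m [0.0047 0.2192 0.002 ] turn [ 0.    -0.001 -0.03 ]
```

```bash
python3 -m crank '[0,0.01,0,0,0,-0.01,10,0,0.035,0,0,0,-0.03,10,0,0.065,0,0,0,-0.03,10,0,0.095,0,0,0,-0.03,10,0,0.125,0,0,0,-0.03,10,0.001,0.155,0,0,0,-0.03,10,0.002,0.185,0,0,0,-0.03,10,0.003,0.213,0,0,0,-0.03,10]' 20|grep force
python3 -m crank '[0,0,0,0,0,0,10,0,0,0,0,0,0,10]' 20|grep force
python3 - <<'E'
from h import *
where();go(1,30,29)
s=env.sense(); x,y=Tinv(P,s["tool_pos"])[0]
g=cv2.cvtColor(env.read_camera('side'),7).astype(float)
# brightness profile along the rod's flank line and along the gauge wall top
for nm,yy,z in(("rod",y-8,13),("wall top",5,22),("wall face",0,14)):
    xs=np.arange(-56,57,3); uv=proj('side',np.c_[T(P,np.c_[xs,xs*0+yy]),xs*0+z]).astype(np.float32)
    v=cv2.remap(g.astype(np.float32),uv[None,:,0],uv[None,:,1],1)[0]; print(nm,dict(zip(xs.tolist(),v.astype(int).tolist())))
E
```

```text
force: [0.6, -1.4, 2.7]
gripper_force: 19.9
force: [0.6, 2.6, 5.4]
gripper_force: 20.2
t 14.38 tray [[  0.5 -43.8]] z 29.9 F [0.6 2.6 5.4] w 0.199 gf 20.2
to tray (1, 30, 29): shift m [-0.0008  0.0738  0.001 ] turn [ 0.002 -0.001  0.003]
rod {-56: 113, -53: 112, -50: 112, -47: 109, -44: 104, -41: 100, -38: 100, -35: 97, -32: 84, -29: 64, -26: 48, -23: 46, -20: 44, -17: 44, -14: 44, -11: 55, -8: 65, -5: 61, -2: 48, 1: 39, 4: 35, 7: 41, 10: 52, 13: 56, 16: 50, 19: 47, 22: 44, 25: 47, 28: 59, 31: 78, 34: 94, 37: 103, 40: 101, 43: 102, 46: 102, 49: 106, 52: 122, 55: 145}
wall top {-56: 88, -53: 93, -50: 96, -47: 97, -44: 97, -41: 104, -38: 128, -35: 152, -32: 164, -29: 168, -26: 169, -23: 169, -20: 169, -17: 169, -14: 170, -11: 167, -8: 156, -5: 130, -2: 90, 1: 52, 4: 33, 7: 26, 10: 22, 13: 25, 16: 30, 19: 37, 22: 43, 25: 42, 28: 39, 31: 38, 34: 45, 37: 64, 40: 81, 43: 90, 46: 92, 49: 89, 52: 79, 55: 73}
wall face {-56: 55, -53: 54, -50: 55, -47: 54, -44: 58, -41: 82, -38: 120, -35: 152, -32: 166, -29: 170, -26: 170, -23: 170, -20: 170, -17: 169, -14: 168, -11: 161, -8: 145, -5: 113, -2: 73, 1: 39, 4: 23, 7: 22, 10: 22, 13: 23, 16: 27, 19: 28, 22: 26, 25: 28, 28: 41, 31: 65, 34: 83, 37: 85, 40: 73, 43: 61, 46: 56, 49: 55, 52: 55, 55: 54}
```

```bash
python3 -m crank '[0,0.008,0,0,0,0,10,0,0.018,0,0,0,0,10,0,0.028,0,0,0,0,10,0,0.038,0,0,0,0,10,0,0.048,0,0,0,0,10,0,0.058,0,0,0,0,10,0,0.068,0,0,0,0,10,0,0.074,0,0,0,0,10]' 20|grep force
python3 -m crank '[0,0,0,0,0,0,10,0,0,0,0,0,0,10]' 20|grep force
python3 -c "
from h import *
where()"
```

```text
force: [0.1, -3.9, 7.0]
gripper_force: 20.3
force: [1.0, 3.1, 5.0]
gripper_force: 20.2
t 15.27 tray [[ 0.8 27.4]] z 29.9 F [1.  3.1 5. ] w 0.197 gf 20.2
```

```bash
python3 -m crank '[0,0.005,0,0,0,0,10,0,0.005,0,0,0,0,20,0,0.005,0,0,0,0,30,0,0.005,0,0,0,0,30,0,0.005,-0.02,0,0,0,30,0,0.005,-0.055,0,0,0,30,0,-0.03,-0.08,0,0,0,30,0,-0.065,-0.1,0,0,0,30]' 20|grep force
python3 -m crank '[0,-0.04,0,0,0,0,30,0,-0.08,0,0,0,0,30,0,-0.12,0,0,0,0,30,0,-0.16,0,0,0,0,30,0,-0.2,0,0,0,0,30,0,-0.2,0,0,0,0,30]' 20|grep force
python3 - <<'E'
from h import *
where()
im=env.read_camera('top');g=cv2.cvtColor(im,7)
for nm,box in(("comp",(-52,52,14,96)),("bay",(-174,-60,-66,-4))):
    c=np.array([[box[0],box[2]],[box[1],box[2]],[box[1],box[3]],[box[0],box[3]]],float)
    uv=proj('top',np.c_[T(P,c),np.full(4,10)]); m=np.zeros_like(g); cv2.fillPoly(m,[uv.round().astype(int)],255)
    n,l,st,ce=cv2.connectedComponentsWithStats(((g<75)&(m>0)).astype(np.uint8))
    for i in range(1,n):
        if st[i,4]>15:
            q=Tinv(P,back('top',np.argwhere(l==i)[:,::-1],20)); print(nm,st[i,4],Tinv(P,back('top',ce[i],20)).round(1),q.min(0).round(0),q.max(0).round(0))
E
```

```text
force: [1.1, -0.2, 0.4]
gripper_force: 0.0
force: [-0.1, 0.9, -0.2]
gripper_force: 0.0
t 16.43 tray [[  -0.3 -244.1]] z 128.9 F [-0.1  0.9 -0.2] w 0.302 gf 0.0
comp 122 [[-0.8 59.9]] [-29.  51.] [28. 69.]
comp 130 [[-1.8 29.4]] [-31.  20.] [29. 38.]
bay 219 [[-120.2  -39.5]] [-170.  -49.] [-70. -31.]
```

```bash
python3 -c "
from bench import env
print(env.close_job())"
```

```text
the job is handed in; nothing more can be done
None
```

I've handed the job in, about 16 s into the 67 s limit; the last camera check put both short rods in the compartment (y about 60 and 29 mm) and the long rod wholly in the bay (middle at x about -120 mm), and I never took the gripper near the bystanders, though I didn't re-measure them.

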